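# Clip the work lamp to the bench staple

## Task

Clip the yellow work lamp onto the steel staple of the blue bench anchor: push its red sprung gate gently against the staple's near leg until the leg is inside the hook and the gate has snapped shut, then check that it holds by pulling the lamp steadily straight back against the shut gate with about 10 N for half a second. Let go of the lamp and leave it lying flat on the bench, still clipped on, without ramming the staple or disturbing anything else on the bench.

Things in the scene. Friction and masses are not known exactly. Their poses are not given: they have to be found in the camera images.
- lamp: Yellow box-shaped work lamp, 0.23 kg, lying flat, with a dark steel hook closed by a red gate at its front (+x) end. Origin: on its underside, mid width; x forward to the hook, y left, z up. Body to grip: x -70 to +20 mm, 30 mm wide, 36 mm high. A black head (x 20 to 56, 26 mm wide, z 18 to 34) joins it to the hook. The hook's underside is at z = 20.
- hook_mouth (a point): Middle of the hook's mouth, at lamp x 104, y 0, z 24 mm (axes as the lamp). The hook is a flat frame of 8 mm round bar: arms at y = -29 (gate hinge) and y = +13 (nose) run from here back to the spine; the gate bars the mouth between them. Lead a leg in at y = 0, within 4 mm. Its centre touches the shut gate at lamp x = 111, and bears on it from inside, pulled back, at about x = 100.
- hook_spine (a point): Middle of the hook's rigid spine bar, at lamp x 62, y 0, z 24 mm (axes as the lamp). Going in along y = 0, the gate falls shut behind the leg when the leg's centre is at about lamp x = 75; at x = 70 the leg meets the spine, and the force shoots up.
- gate (a joint): Angle of the red gate (6 mm bar, 34 mm long, hinged at lamp x 104, y -29, its free end by the nose arm): 0 = shut, up to 1.3 rad as it swings in towards the spine. A spring shuts it: the push on a leg going in rises to about 4 to 8 N before it passes. Pulled from inside, the gate gives 0.1 rad outward (to -0.1), then the hook holds it.
- anchor: Blue anchor block fixed to the bench, 14 mm high. Origin at bench level; x along its slot, away from the side to clip from; block x -26 to +104 mm, y +-30. In the slot stands a rigid steel staple: upright U of 8 mm round bar, near leg and a second one 62 mm further along +x, both at y = 0, bar across the top, underside at z = 43. Force between lamp and anchor must stay under 18 N.
- slot_mid (a point): Middle of the staple's slot, at the anchor's x 0, y 0, z 24 mm (axes as the anchor). The near leg's centre is locked anywhere from 20 mm before to 20 mm beyond it along the anchor's x; this is NOT measured: feel or see it. Clip from the -x side with the lamp's x along the anchor's x; lying flat or up to 10 mm above the bench, the hook clears block and top bar. The check pull: over 5 N for 0.2 s.
- tape: Roll of blue tape lying flat, 90 mm across, 24 mm high; origin under its centre. Leave alone.
- driver: Screwdriver with a red handle, about 200 mm long, lying along its x; leave alone.
- measure: Orange tape measure, 62 x 40 x 55 mm; origin under its centre. Leave alone.
- spray_red: Spray can with red cap, 66 mm across, 170 mm high; origin under its centre. Leave alone.
- spray_green: Spray can with green cap, same size. Leave alone.
- spray_blue: Spray can with blue cap, same size. Leave alone.
- jar: Small amber jar, 64 mm across, 70 mm high; origin under its centre. Leave alone.
Mind the look-alikes: they are no part of the job. Of the things that look like the lamp, the middle-sized one is meant. Leave any orange look-alike of the anchor alone.

How it is judged:
On the way, in this order (a step that is already met when the one before it is completed fails the run):
1. the gate is pushed open against the staple (value of joint gate above 0.4 rad and contact force between lamp and anchor above 0.5 N), for 0.02 s.
2. the near leg is inside the hook and the gate has snapped shut (x of anchor in the frame of lamp between 0.045 and 0.099 m and y of anchor in the frame of lamp between -0.03 and 0.018 m and height (world z) of lamp below 0.022 m and value of joint gate below 0.08 rad), for 0.2 s.
3. the lamp is pulled back with the shut gate bearing on the leg (over 5 N) (x of anchor in the frame of lamp between 0.045 and 0.124 m and y of anchor in the frame of lamp between -0.03 and 0.018 m and height (world z) of lamp below 0.022 m and value of joint gate below 0.08 rad and value of joint gate below -0.06 rad and contact force between lamp and anchor above 5 N), for 0.2 s.
At the end, for the whole second after the job is handed in: The near leg is inside the hook (anchor origin 45 to 124 mm ahead of the lamp's origin, -30 to +18 mm to its left), the gate is shut (under 0.08 rad), and the lamp lies flat on the bench (origin below 6 mm, tilt under 0.12 rad), at rest and released (x of anchor in the frame of lamp between 0.045 and 0.124 m and y of anchor in the frame of lamp between -0.03 and 0.018 m and value of joint gate below 0.08 rad and angle between lamp's own z axis and vertical below 0.12 rad and height (world z) of lamp below 0.006 m and linear speed of lamp below 0.02 m/s and contact force between the fingers and lamp below 0.1 N); the robot touches nothing.
It fails at once if the lamp is pushed or pulled against the anchor with more than 18 N (contact force between lamp and anchor above 18 N).
It fails at once if another thing on the bench is moved by more than 15 mm (distance of any of tape, driver, measure, spray_red, spray_green, spray_blue, jar from where it was at the start of the episode above 0.015 m).
It also fails if it takes over 64 s, if anything falls off the work surface, if the arm or the gripper's body presses on something with over 40 N, if the wrist force passes 120 N, or if a joint passes its speed limit or range.

## Robot

A 6-joint arm with a two-finger parallel gripper is mounted at the origin on the work surface. World frame = base frame: x ahead of the robot, y to its left, z up, the work surface at z = 0. Lengths are in m, angles in rad, forces in N, time in s.
With the tool pointing down it reaches from about 0.425 to 0.95 m from the base axis. Payload 3.5 kg.
Tool frame: the origin (TCP) lies at the very end of the fingers, on their centre line; the grasp point (between the pads) lies 19 mm behind it (ctrl.grip_point_offset is the distance from the TCP to the grasp point, in m); z points along the fingers, y is the line along which they close (so a half turn about z gives the same grasp; the last joint's range is limited). The gripper opens to 85 mm and grips with 20 to 120 N. Pads are 22 mm wide; open, the fingers measure 114 mm over their backs; the gripper's body (76 mm by 85 mm) begins 54 mm behind the grasp point. The pads swing forward as they close: fully open they stand 13 mm farther back than shut.
Start: joints at [-0.15, 0.286, 1.577, -0, 1.279, -0.15], TCP at [0.675, 0, 0.231] pointing down, gripper open.
Joint ranges: [-2.77, 2.77], [-0.9, 2.22], [0.21, 2.48], [-1.53, 4.67], [0.24, 2.81], [-2.84, 2.84]. Speed limits (rad/s): [2.79, 2.79, 3.14, 3.14, 3.14, 3.14].

## Interface

Orientations are given as a unit quaternion [x, y, z, w].
In Python, from plant import ctrl gives the robot as it stands. The module is installed in compiled form; this text tells all that it offers.
- The arm moves only by the shell command python3 -m pendant 'ROWS' [OPENING] [FORCE]. ROWS is JSON, a list of rows, each an object of numbers: "dx", "dy", "dz": the shift along the tool's x, y, z in cm; "twist": the turn about the tool's z in degrees. A call has 1 to 10 rows; each row is the pose to reach, as a shift and turn from the pose commanded when the call began, along the tool's axes at that moment; what a row does not reach only later rows make up. A row lasts 1/8 s, in which the tool goes at most 62.5 mm and 10.7 degrees, less where a joint would pass 70% of its speed; a pose out of reach is approached as far as the arm can. A call with a gripper value outside its range is refused whole. OPENING is the opening in per cent of the stroke, from 0 (shut) to 100 (fully open), set as the call begins (- or left out, the last holds). The fingers move at their own pace and stop on an object; FORCE is the grip in N (left out, the last holds). Time passes only in rows, so rows that repeat a pose let the fingers close. It gives the time, the measured TCP pose, the force, the opening and the grip force at its end, in the units of the state.
- ctrl.get_state(): the state, without advancing time (a new reading comes with each control period).
- ctrl.read_camera(name): name is "scene" or "side" or "wrist"; returns a dict with "img" (400x640x3 uint8, red, green, blue), "depth" (400x640 float32, m along the optical axis (not along the pixel's ray), 0 where there is no reading), "camera_matrix" (3x3 intrinsics, pixels), "distortion" ([k1, k2, p1, p2, k3] as OpenCV has them; the pictures are not rectified), "xyz" and "rotation" of the camera in the world; the wrist camera has in their place "tool_from_camera" (4x4, takes a point from camera to tool coordinates, whose origin is the TCP and whose axes are the flange's). Camera axes: x right, y up, looking along -z (the intrinsics and any distortion apply to the point x, -y, -z); pixel columns grow to the right and rows downward; lengths in m; the calibration is good to about 2 mm. A picture is of the moment at which its call begins: read the wrist's pose just before it.
- ctrl.sign_off(): hands the job in; it is judged then, once.
The state is a dict: "time": time; "qpos": joint angles; "dq": joint speeds; "joint_efforts": joint torques, N m; "eef_pos": TCP position; "tcp_rot": TCP orientation; "contact_force": force on the tool from outside, world axes, zero at the start; "wrist_torque": the same for the moment, N m; "opening": opening from 0.0 (shut) to 1.0 (fully open); "finger_force": force on a finger pad.
Only numpy, scipy, OpenCV 4.12 (cv2) and the standard library are available. Lean on these libraries where they do the work, as an engineer would, in place of code of your own. Each camera call takes 0.05 s, during which the arm holds its last target. There are 200 camera calls.

## Working session

There is one attempt and no reset: what is moved stays moved. The work goes in short steps, Python scripts to look and compute and a shell command to move; the robot and the scene stay as the last step left them, time stands still between calls to the robot, and variables do not carry over. Pictures are saved under pics/ and viewed, at most 10 in all, crops included, and the job is handed in when it is done.

```bash
mkdir -p pics
cat > h.py <<'E'
import numpy as np, cv2
from plant import ctrl
from scipy.spatial.transform import Rotation as R
def cam(name):
    s=ctrl.get_state(); c=ctrl.read_camera(name)
    if name=="wrist":
        T=np.eye(4);T[:3,:3]=R.from_quat(s["tcp_rot"]).as_matrix();T[:3,3]=s["eef_pos"]
        T=T@np.array(c["tool_from_camera"])
    else:
        T=np.eye(4);r=np.array(c["rotation"])
        T[:3,:3]=r if r.shape==(3,3) else R.from_quat(r).as_matrix();T[:3,3]=c["xyz"]
    c["T"]=T;return c
def rays(c,uv):
    p=cv2.undistortPoints(np.array(uv,float).reshape(-1,1,2),np.array(c["camera_matrix"]),np.array(c["distortion"])).reshape(-1,2)
    return np.c_[p[:,0],-p[:,1],-np.ones(len(p))]@c["T"][:3,:3].T
def plane(c,uv,z):
    d=rays(c,uv);o=c["T"][:3,3];return o+d*((z-o[2])/d[:,2])[:,None]
def depthpts(c,uv):
    uv=np.array(uv,int);return c["T"][:3,3]+rays(c,uv)*c["depth"][uv[:,1],uv[:,0]][:,None]
def save(n,im,s=1):
    cv2.imwrite("pics/"+n+".png",cv2.resize(im[:,:,::-1],None,fx=s,fy=s,interpolation=cv2.INTER_CUBIC))
E
python3 - <<'E'
from h import *
print(ctrl.get_state())
for n in("scene","side","wrist"):
    c=cam(n);save(n+"0",c["img"]);print(n,c["T"].round(3).tolist(),c["camera_matrix"])
E
```

```text
{'time': 0.0, 'qpos': array([-1.49992514e-01,  2.87202509e-01,  1.57824656e+00,  1.97639217e-05,
        1.27857504e+00, -1.50011245e-01]), 'dq': array([ 0.00142692,  0.00165449, -0.00064588, -0.00086277,  0.00080532,
        0.00021076]), 'joint_efforts': array([-1.79628755e-04, -4.05981302e+01, -2.92628127e+01, -1.54224781e-04,
        5.81841552e-03,  3.74769741e-06]), 'eef_pos': array([6.74319618e-01, 1.42241981e-04, 2.29884947e-01]), 'tcp_rot': array([ 0.70710166,  0.70711086, -0.00071392, -0.00098408]), 'contact_force': array([0.17395114, 0.11175331, 0.11297193]), 'wrist_torque': array([-0.00210195, -0.037399  , -0.03209803]), 'finger_force': 0.0, 'opening': 1.001865639862194}
scene [[-0.89, -0.347, 0.297, 0.98], [0.457, -0.674, 0.58, 0.773], [-0.002, 0.652, 0.758, 1.08], [0.0, 0.0, 0.0, 1.0]] [[370.31824564   0.         321.57966033]
 [  0.         370.31824564 198.0175843 ]
 [  0.           0.           1.        ]]
side [[0.989, 0.106, -0.104, 0.418], [-0.148, 0.772, -0.618, -0.873], [0.014, 0.626, 0.779, 1.148], [0.0, 0.0, 0.0, 1.0]] [[461.40307407   0.         317.93471364]
 [  0.         461.40307407 192.61311791]
 [  0.           0.           1.        ]]
wrist [[1.0, -0.0, 0.002, 0.675], [-0.0, 0.96, 0.281, 0.071], [-0.002, -0.281, 0.96, 0.372], [0.0, 0.0, 0.0, 1.0]] [[310.06645235   0.         320.57504361]
 [  0.         310.06645235 200.73344676]
 [  0.           0.           1.        ]]
```

View pics/scene0.png

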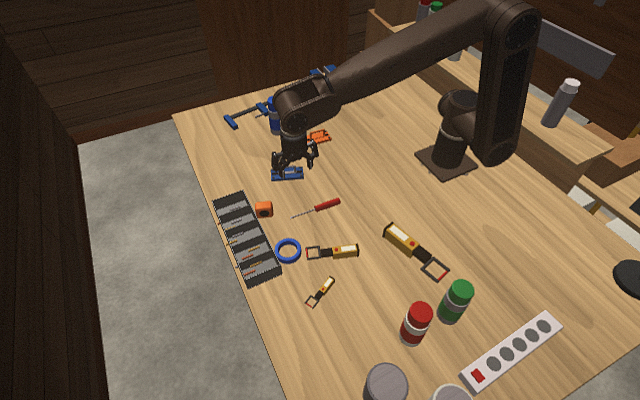

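View pics/side0.png

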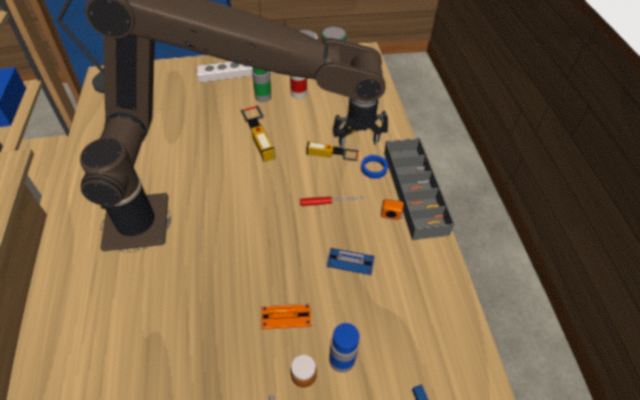

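The scene picture shows three lamp-like things: a large one at (415,250), a middle one at (335,252) and a small one at (320,291). The middle one at (335,252) is meant. It also shows the blue anchor at (287,173) and the orange look-alike at (319,137). In the side view the middle lamp is at (325,150), the blue anchor at (351,260) and the orange one at (286,316).

Run:
```python
from h import *
def blobs(c,lo,hi,box,z,nm):
    x0,y0,x1,y1=box;hsv=cv2.cvtColor(c["img"],cv2.COLOR_RGB2HSV)
    m=cv2.inRange(hsv,lo,hi);k=np.zeros_like(m);k[y0:y1,x0:x1]=m[y0:y1,x0:x1]
    cs,_=cv2.findContours(k,cv2.RETR_EXTERNAL,cv2.CHAIN_APPROX_NONE)
    for q in cs:
        if cv2.contourArea(q)<25: continue
        P=plane(c,q.reshape(-1,2),z)[:,:2]*1000
        r=cv2.minAreaRect(P.astype(np.float32));b=cv2.boxPoints(r)
        print(nm,"px",q.reshape(-1,2).mean(0).round(),"ctr",np.round(r[0],1),"size",np.round(r[1],1),"ang",round(r[2],1))
S=cam("scene");D=cam("side")
Y=((18,120,110),(32,255,255));B=((100,90,40),(125,255,255))
blobs(S,*Y,(280,210,460,310),.036,"sc lamp");blobs(D,*Y,(240,100,370,180),.036,"sd lamp")
blobs(S,*B,(265,160,310,185),.014,"sc anc");blobs(D,*B,(320,240,385,280),.014,"sd anc")
a=cv2.resize(S["img"][225:310,270:370][:,:,:],(400,340),interpolation=cv2.INTER_CUBIC)
b=cv2.resize(S["img"][145:195,255:315],(400,340),interpolation=cv2.INTER_CUBIC)
d=cv2.resize(D["img"][130:175,295:365],(400,260),interpolation=cv2.INTER_CUBIC)
e=cv2.resize(D["img"][238:285,318:388],(400,260),interpolation=cv2.INTER_CUBIC)
save("crop1",np.vstack([np.hstack([a,b]),np.hstack([d,e])]))
```

```text
sc lamp px [326. 284.] ctr [721.1 293.8] size [54.1 19.9] ang 27.5
sc lamp px [344. 249.] ctr [606.6 205.3] size [32.5 81.1] ang 71.8
sc lamp px [403. 237.] ctr [406.5 253.4] size [ 44.8 116.1] ang 14.6
sd lamp px [351. 134.] ctr [717.  247.9] size [50.6 15. ] ang 34.6
sd lamp px [318. 147.] ctr [605.8 209.1] size [130.6 108.9] ang 73.2
sd lamp px [264. 144.] ctr [412.9 244.8] size [ 92.2 186.5] ang 20.1
sc anc px [288. 175.] ctr [ 628.9 -222.8] size [ 61.5 127.2] ang 70.0
sd anc px [350. 262.] ctr [ 622.2 -231.3] size [ 58.9 122.5] ang 69.4
```

View pics/crop1.png

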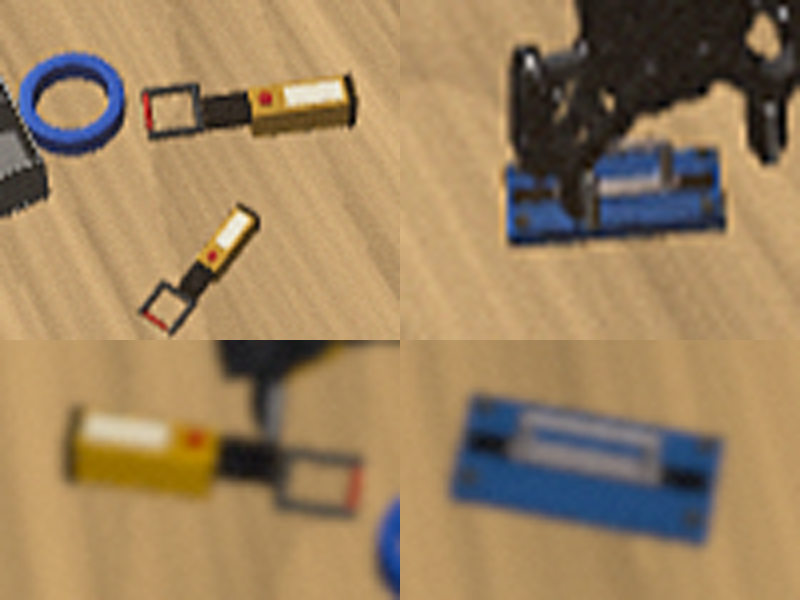

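The crop confirms the middle lamp: hook with red gate at its +x end, lying just short of the tape. Its body measures about 81x32 mm at yaw -18°. The anchor's axis is near -20°, with a grey staple in a dark slot. Next I look from above the anchor with the wrist camera.

```bash
python3 -m pendant '[{"dx":-5,"dy":-1},{"dx":-11,"dy":-2},{"dx":-17,"dy":-3},{"dx":-22,"dy":-4},{"dx":-25,"dy":-4.5},{"dx":-25,"dy":-4.5},{"dx":-25,"dy":-4.5},{"dx":-25,"dy":-4.5}]'
python3 - <<'E'
from h import *
c=cam("wrist");save("wr1",c["img"]);np.savez("wr1.npz",**{k:np.array(v) for k,v in c.items()})
hsv=cv2.cvtColor(c["img"],cv2.COLOR_RGB2HSV);m=cv2.inRange(hsv,(100,90,40),(125,255,255))
cs,_=cv2.findContours(m,cv2.RETR_EXTERNAL,cv2.CHAIN_APPROX_NONE)
for q in cs:
    if cv2.contourArea(q)<200: continue
    P=plane(c,q.reshape(-1,2),.014)[:,:2]*1000
    r=cv2.minAreaRect(P.astype(np.float32));print(q.reshape(-1,2).mean(0),r,cv2.boxPoints(r).round(1).tolist())
E
```

```text
[280.47126437 341.87356322] ((619.4778442382812, -243.7869110107422), (17.64797592163086, 56.11499786376953), 69.56243133544922) [[590.0999755859375, -242.3000030517578], [642.7000122070312, -261.8999938964844], [648.9000244140625, -245.3000030517578], [596.2999877929688, -225.6999969482422]]
[279.77257525 325.43812709] ((626.3594360351562, -223.06692504882812), (65.44622039794922, 128.0983123779297), 70.2155532836914) [[555.0, -232.1999969482422], [675.5999755859375, -275.5], [697.7000122070312, -214.0], [577.2000122070312, -170.60000610351562]]
[411.04453441  68.4534413 ] ((771.6880493164062, 112.1316909790039), (92.83582305908203, 88.92718505859375), 46.58589553833008) [[707.5, 109.0], [772.0999755859375, 47.900001525878906], [835.9000244140625, 115.30000305175781], [771.2999877929688, 176.39999389648438]]$[0]: bad value
```

View pics/wr1.png

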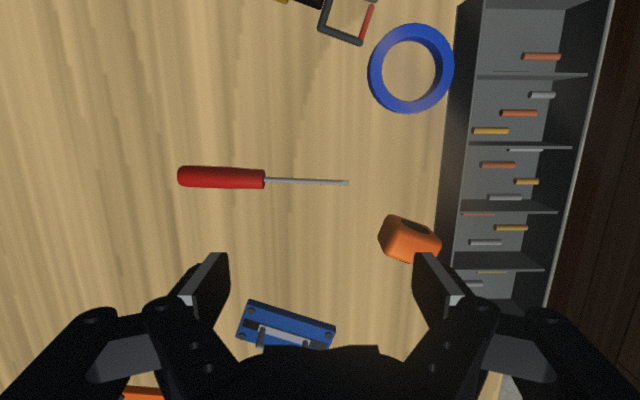

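The pendant refused the rows, probably because it needs all four keys. The picture is therefore from the start pose: driver at (262,178), tape at (411,68), anchor at (285,325).

```bash
python3 -m pendant '[{"dx":-5,"dy":-1,"dz":0,"twist":0},{"dx":-11,"dy":-2,"dz":0,"twist":0},{"dx":-17,"dy":-3,"dz":0,"twist":0},{"dx":-22,"dy":-4,"dz":0,"twist":0},{"dx":-25,"dy":-4.5,"dz":0,"twist":0},{"dx":-25,"dy":-4.5,"dz":0,"twist":0},{"dx":-25,"dy":-4.5,"dz":0,"twist":0}]'
python3 - <<'E'
from h import *
c=cam("wrist");save("wr2",c["img"]);np.savez("wr2.npz",**{k:np.array(v) for k,v in c.items()})
hsv=cv2.cvtColor(c["img"],cv2.COLOR_RGB2HSV);m=cv2.inRange(hsv,(100,90,40),(125,255,255))
cs,_=cv2.findContours(m,cv2.RETR_EXTERNAL,cv2.CHAIN_APPROX_NONE)
for q in cs:
    if cv2.contourArea(q)<200: continue
    P=plane(c,q.reshape(-1,2),.014)[:,:2]*1000
    r=cv2.minAreaRect(P.astype(np.float32));print(q.reshape(-1,2).mean(0),r,cv2.boxPoints(r).round(1).tolist())
    x,y,w,h=cv2.boundingRect(q)
    if w>100: save("wr2c",c["img"][max(y-10,0):y+h+10,x-10:x+w+10],3.5);print(x,y,w,h)
E
```

```text
time: 1.18
eef_pos: [0.63, -0.2493, 0.2311]
tcp_rot: [0.707, 0.707, 0.0, -0.0]
contact_force: [-0.2, -0.0, 0.7]
opening: 1.001
finger_force: 0.0
[257.16666667 346.54901961] ((540.6829223632812, -496.8901062011719), (57.77268981933594, 25.921710968017578), 19.31705665588379) [[509.1000061035156, -494.20001220703125], [517.7000122070312, -518.7000122070312], [572.2000122070312, -499.6000061035156], [563.7000122070312, -475.1000061035156]]
[303.5021097 167.0464135] ((615.7047729492188, -240.78652954101562), (29.668188095092773, 118.40473175048828), 68.71874237060547) [[555.2000122070312, -233.10000610351562], [665.5, -276.1000061035156], [676.2999877929688, -248.5], [565.9000244140625, -205.5]]
[295.26640927 130.15830116] ((599.9349365234375, -202.16348266601562), (25.43189811706543, 61.488216400146484), 69.83160400390625) [[566.7000122070312, -203.5], [624.4000244140625, -224.6999969482422], [633.2000122070312, -200.8000030517578], [575.5, -179.60000610351562]]
```

View pics/wr2.png

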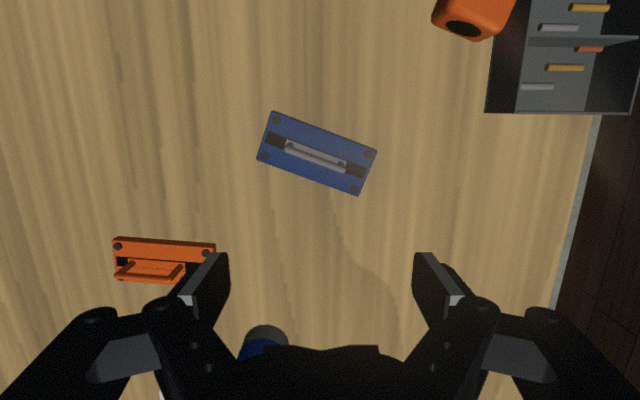

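The wrist picture shows the anchor unobstructed at about (316,153), with the slot's dark ends at about (275,139) and (355,170) and the staple between them.

Run:
```python
from h import *
c=dict(np.load("wr2.npz"));im=c["img"]
save("wr2c",im[105:202,250:384],5.5)
hsv=cv2.cvtColor(im,cv2.COLOR_RGB2HSV)
m=cv2.inRange(hsv,(100,90,40),(125,255,255));k=np.zeros_like(m);k[100:205,245:390]=m[100:205,245:390]
k=cv2.morphologyEx(k,cv2.MORPH_CLOSE,np.ones((15,15)))
q=max(cv2.findContours(k,0,1)[0],key=cv2.contourArea).reshape(-1,2)
P=plane(c,q,.014)[:,:2]*1000
r=cv2.minAreaRect(P.astype(np.float32));print(r)
ctr=np.array(r[0]);a=np.deg2rad(-20.2);ax=np.array([np.cos(a),np.sin(a)]);no=np.array([-ax[1],ax[0]])
def ann(z,lo,hi,nm):
    v,u=np.nonzero(cv2.inRange(hsv,lo,hi)[100:205,245:390]);uv=np.c_[u+245,v+100]
    p=plane(c,uv,z)[:,:2]*1000-ctr;s=p@ax;t=p@no;ok=(abs(t)<22)&(abs(s)<63);s=s[ok];t=t[ok]
    h=np.histogram(s,np.arange(-66,70,4));print(nm,len(s));print([(int(b),int(n)) for n,b in zip(h[0],h[1])]);print("t",np.percentile(t,[5,50,95]))
ann(.014,(0,0,0),(179,255,38),"dark z14")
ann(.051,(0,0,75),(179,90,255),"grey z51")
```

```text
((624.5621337890625, -228.78102111816406), (57.2750244140625, 126.72399139404297), 69.29011535644531)Traceback (most recent call last):
  File "<stdin>", line 15, in <module>
  File "<stdin>", line 13, in ann
  File "h.py", line 17, in plane
    d=rays(c,uv);o=c["T"][:3,3];return o+d*((z-o[2])/d[:,2])[:,None]
  File "h.py", line 14, in rays
    p=cv2.undistortPoints(np.array(uv,float).reshape(-1,1,2),np.array(c["camera_matrix"]),np.array(c["distortion"])).reshape(-1,2)
      ~~~~~~~~~~~~~~~~~~~^^^^^^^^^^^^^^^^^^^^^^^^^^^^^^^^^^^^^^^^^^^^^^^^^^^^^^^^^^^^^^^^^^^^^^^^^^^^^^^^^^^^^^^^^^^
cv2.error: OpenCV(4.12.0) /io/opencv/modules/calib3d/src/undistort.dispatch.cpp:347: error: (-215:Assertion failed) CV_IS_MAT(_src) && CV_IS_MAT(_dst) && (_src->rows == 1 || _src->cols == 1) && (_dst->rows == 1 || _dst->cols == 1) && _src->cols + _src->rows - 1 == _dst->rows + _dst->cols - 1 && (CV_MAT_TYPE(_src->type) == CV_32FC2 || CV_MAT_TYPE(_src->type) == CV_64FC2) && (CV_MAT_TYPE(_dst->type) == CV_32FC2 || CV_MAT_TYPE(_dst->type) == CV_64FC2) in function 'cvUndistortPointsInternal'
```

View pics/wr2c.png

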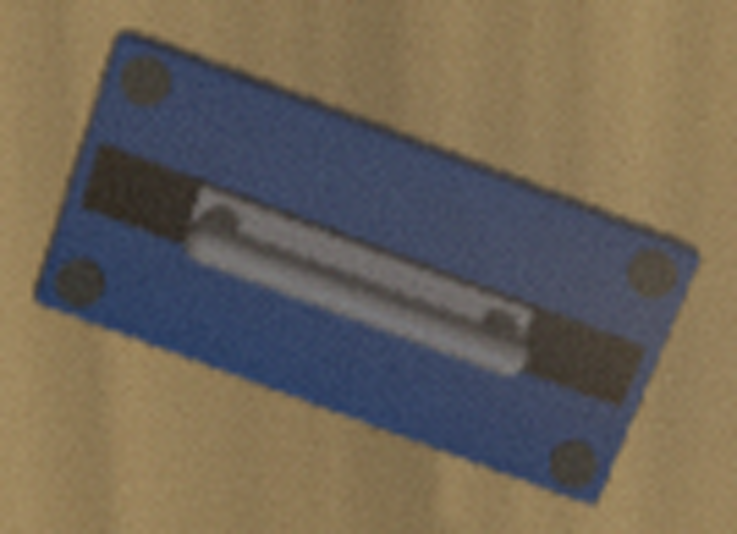

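Run:
```python
from h import *
c=dict(np.load("wr2.npz"));im=c["img"].astype(np.float32)
T=np.linalg.inv(c["T"])
def proj(P):
    p=(np.c_[P,np.ones(len(P))]@T.T)[:,:3]; p=p*[1,-1,-1]
    return cv2.projectPoints(p.reshape(-1,1,3),np.zeros(3),np.zeros(3),c["camera_matrix"],c["distortion"])[0].reshape(-1,2)
ctr=np.array([.6248,-.2283]);a=np.deg2rad(-20.4);ax=np.array([np.cos(a),np.sin(a)]);no=np.array([-ax[1],ax[0]])
def prof(t,z,s):
    P=np.c_[ctr+np.outer(s,ax)+t*no,np.full(len(s),z)];uv=proj(P).astype(np.float32)
    return cv2.remap(im,uv[:,0].reshape(1,-1),uv[:,1].reshape(1,-1),cv2.INTER_LINEAR)[0]
s=np.arange(-72,73,1)/1000
for tt in ((-.002,0,.002),(.016,.018,.02),(-.018,-.016,-.02)):
    v=np.mean([prof(t,.014,s) for t in tt],0);d=v[:,2]-v[:,0]
    print(tt,[(int(x*1000),int(y)) for x,y in zip(s,d) if abs(x)>.05])
# transverse
w=np.arange(-36,37)/1000
for ss in(-.045,.05):
    P=np.c_[ctr+ss*ax+np.outer(w,no),np.full(len(w),.014)];uv=proj(P).astype(np.float32)
    v=cv2.remap(im,uv[:,0].reshape(1,-1),uv[:,1].reshape(1,-1),cv2.INTER_LINEAR)[0];print(ss,[(int(x*1000),int(y)) for x,y in zip(w,v[:,2]-v[:,0])])
# staple: brightness along staple top z=.047
s2=np.arange(-50,51,2)/1000
for tt in(-.003,0,.003): 
    v=prof(tt,.047,s2).mean(1);print("top",tt,[(int(x*1000),int(y)) for x,y in zip(s2,v)])
```

```text
(-0.002, 0, 0.002) [(-72, -56), (-71, -55), (-70, -53), (-69, -53), (-68, -54), (-67, -55), (-66, -52), (-65, -33), (-64, 6), (-63, 30), (-62, 30), (-61, 10), (-60, -9), (-59, -15), (-58, -14), (-57, -15), (-56, -15), (-55, -14), (-54, -14), (-53, -13), (-52, -14), (-51, -14), (51, -17), (52, -18), (53, -18), (54, -17), (55, -19), (56, -18), (57, -18), (58, -19), (59, -20), (60, -16), (61, 0), (62, 16), (63, 16), (64, -6), (65, -42), (66, -51), (67, -52), (68, -51), (69, -51), (70, -52), (71, -51), (72, -52)]
(0.016, 0.018, 0.02) [(-72, -53), (-71, -55), (-70, -56), (-69, -57), (-68, -58), (-67, -58), (-66, -57), (-65, -38), (-64, 1), (-63, 29), (-62, 34), (-61, 27), (-60, 16), (-59, 8), (-58, 3), (-57, 1), (-56, 0), (-55, 1), (-54, 4), (-53, 10), (-52, 20), (-51, 31), (51, 15), (52, 4), (53, -1), (54, -3), (55, -8), (56, -10), (57, -8), (58, -8), (59, -6), (60, 0), (61, 8), (62, 15), (63, 17), (64, -2), (65, -39), (66, -51), (67, -52), (68, -52), (69, -53), (70, -53), (71, -55), (72, -55)]
(-0.018, -0.016, -0.02) [(-72, -60), (-71, -60), (-70, -59), (-69, -57), (-68, -56), (-67, -58
[... 2933 characters left out ...]
, 102), (22, 104), (24, 102), (26, 101), (28, 102), (30, 102), (32, 105), (34, 68), (36, 55), (38, 56), (40, 59), (42, 56), (44, 60), (46, 59), (48, 57), (50, 57)]
top 0.003 [(-50, 47), (-48, 42), (-46, 47), (-44, 49), (-42, 47), (-40, 44), (-38, 46), (-36, 68), (-34, 67), (-32, 69), (-30, 69), (-28, 67), (-26, 74), (-24, 75), (-22, 79), (-20, 72), (-18, 77), (-16, 76), (-14, 78), (-12, 72), (-10, 76), (-8, 73), (-6, 75), (-4, 76), (-2, 76), (0, 76), (2, 76), (4, 80), (6, 74), (8, 79), (10, 77), (12, 77), (14, 77), (16, 78), (18, 78), (20, 76), (22, 76), (24, 69), (26, 67), (28, 72), (30, 74), (32, 65), (34, 60), (36, 58), (38, 57), (40, 61), (42, 59), (44, 62), (46, 60), (48, 56), (50, 63)]
```

The slot and block look symmetric, and the staple's legs lie at about ±31 mm from the block centre. I take the robot-side end as the approach side, because the lamp and anchor headings then match. Now over the lamp for a close measurement.

```bash
python3 -m pendant '[{"dx":5,"dy":0,"dz":0,"twist":-8},{"dx":11,"dy":1,"dz":0,"twist":-17},{"dx":17,"dy":1,"dz":0,"twist":-27},{"dx":23,"dy":2,"dz":0,"twist":-37},{"dx":29,"dy":2,"dz":0,"twist":-47},{"dx":35,"dy":3,"dz":0,"twist":-57},{"dx":40,"dy":3,"dz":0,"twist":-66},{"dx":43.6,"dy":3,"dz":0,"twist":-72},{"dx":43.6,"dy":3,"dz":0,"twist":-72},{"dx":43.6,"dy":3,"dz":0,"twist":-72}]'
python3 - <<'E'
from h import *
print(ctrl.get_state()["qpos"].round(2))
c=cam("wrist");save("wr3",c["img"]);np.savez("wr3.npz",**{k:np.array(v) for k,v in c.items()})
hsv=cv2.cvtColor(c["img"],cv2.COLOR_RGB2HSV)
for nm,lo,hi,z in(("yel",(18,110,70),(32,255,255),.036),("red",(0,150,60),(6,255,255),.024),("red2",(172,150,60),(179,255,255),.024)):
  for q in cv2.findContours(cv2.inRange(hsv,lo,hi),0,1)[0]:
    if cv2.contourArea(q)<40: continue
    P=plane(c,q.reshape(-1,2),z)[:,:2]*1000
    r=cv2.minAreaRect(P.astype(np.float32));print(nm,cv2.boundingRect(q),np.round(r[0],1),np.round(r[1],1),round(r[2],1))
E
```

```text
time: 2.48
eef_pos: [0.6596, 0.1866, 0.2313]
tcp_rot: [0.156, 0.988, -0.0, -0.0]
contact_force: [-1.0, 0.3, -0.2]
opening: 1.001
finger_force: 0.0
[ 0.13  0.31  1.55 -0.    1.28 -1.13]
yel (313, 328, 12, 23) [864.2 117.1] [36.4  5.7] 0.1
yel (396, 171, 44, 44) [710.5 285.1] [54.8 20.8] 27.1
yel (391, 165, 17, 16) [681.2 269.7] [ 9. 19.] 29.4
yel (309, 81, 29, 82) [604.7 206. ] [29.5 83.3] 71.5
red (300, 228, 28, 4) [720.5 156.8] [32.6  3.9] 72.1
red (108, 96, 54, 88) [557.3  -0.6] [25.2 98.1] 87.5
red (596, 0, 44, 23) [590.1 526.9] [49.  20.3] 73.7
```

View pics/wr3.png

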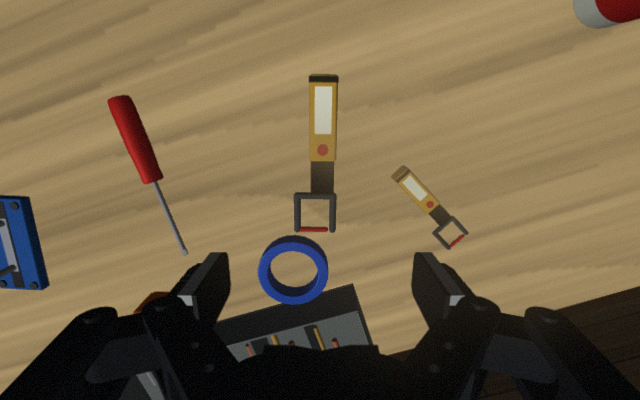

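The picture shows the middle lamp straight ahead: body at (323,120), hook from (297,195) to (333,230), gate at (314,230). The tape is just ahead at (293,270). The gate position predicted from the body agrees with the measured one to 2 mm, so I go down and grip.

```bash
python3 -m pendant '[{"dx":3,"dy":0.1,"dz":4,"twist":0},{"dx":5.8,"dy":0.2,"dz":9,"twist":0},{"dx":5.8,"dy":0.2,"dz":14,"twist":0},{"dx":5.8,"dy":0.2,"dz":18.5,"twist":0},{"dx":5.8,"dy":0.2,"dz":21.5,"twist":0},{"dx":5.8,"dy":0.2,"dz":22.4,"twist":0},{"dx":5.8,"dy":0.2,"dz":22.4,"twist":0},{"dx":5.8,"dy":0.2,"dz":22.4,"twist":0}]' && python3 -m pendant '[{"dx":0,"dy":0,"dz":0,"twist":0},{"dx":0,"dy":0,"dz":0,"twist":0},{"dx":0,"dy":0,"dz":0,"twist":0},{"dx":0,"dy":0,"dz":0,"twist":0},{"dx":0,"dy":0,"dz":0,"twist":0},{"dx":0,"dy":0,"dz":0,"twist":0},{"dx":0,"dy":0,"dz":0,"twist":0},{"dx":0,"dy":0,"dz":0,"twist":0}]' 0 60
```

```text
time: 3.52
eef_pos: [0.6071, 0.2058, 0.0094]
tcp_rot: [0.157, 0.988, 0.001, 0.002]
contact_force: [-0.1, 0.1, -0.9]
opening: 0.997
finger_force: 0.0
time: 4.53
eef_pos: [0.6059, 0.2061, 0.0079]
tcp_rot: [0.156, 0.988, 0.0, 0.0]
contact_force: [0.0, 0.9, 6.0]
opening: 0.339
finger_force: 60.6
```

```bash
python3 -m pendant '[{"dx":0,"dy":0,"dz":-1,"twist":0},{"dx":0,"dy":0,"dz":-4,"twist":0},{"dx":0,"dy":0,"dz":-8,"twist":0},{"dx":0,"dy":0,"dz":-10,"twist":0},{"dx":0,"dy":0,"dz":-10,"twist":0}]'
python3 - <<'E'
from h import *
D=cam("side");S=cam("scene")
print("orange",(plane(D,[[262,308],[310,308],[262,328],[310,328]],.014)[:,:2]*1000).round().tolist())
a=np.deg2rad(-20.4);
for n,c,(x0,y0,x1,y1) in(("sc",S,(260,150,320,190)),("sd",D,(320,235,390,285))):
    hsv=cv2.cvtColor(c["img"],cv2.COLOR_RGB2HSV);m=cv2.inRange(hsv,(100,90,30),(125,255,255));k=np.zeros_like(m);k[y0:y1,x0:x1]=m[y0:y1,x0:x1]
    k=cv2.morphologyEx(k,cv2.MORPH_CLOSE,np.ones((9,9)))
    q=max(cv2.findContours(k,0,1)[0],key=cv2.contourArea).reshape(-1,2)
    r=cv2.minAreaRect((plane(c,q,.014)[:,:2]*1000).astype(np.float32));print(n,r)
E
```

```text
time: 5.15
eef_pos: [0.6062, 0.2058, 0.1086]
tcp_rot: [0.156, 0.988, 0.0, 0.001]
contact_force: [-0.1, -0.2, -2.4]
opening: 0.337
finger_force: 59.9
orange [[365.0, -340.0], [490.0, -358.0], [360.0, -396.0], [482.0, -413.0]]
sc ((628.0423583984375, -225.1293182373047), (66.00313568115234, 126.93850708007812), 69.65766143798828)
sd ((622.1618041992188, -231.27069091796875), (58.93143844604492, 122.5107192993164), 69.43099212646484)
```

```bash
python3 -m pendant '[{"dx":0.4,"dy":-4,"dz":0,"twist":0},{"dx":1,"dy":-10,"dz":0,"twist":0.5},{"dx":1.6,"dy":-16,"dz":0,"twist":1},{"dx":2.2,"dy":-22,"dz":0,"twist":1.5},{"dx":2.8,"dy":-28,"dz":0,"twist":2},{"dx":3.5,"dy":-34,"dz":0,"twist":2.4},{"dx":4.1,"dy":-38.5,"dz":0,"twist":2.4},{"dx":4.1,"dy":-39.9,"dz":0,"twist":2.4},{"dx":4.1,"dy":-39.9,"dz":0,"twist":2.4},{"dx":4.1,"dy":-39.9,"dz":0,"twist":2.4}]'
```

```text
time: 6.5
eef_pos: [0.4432, -0.1598, 0.1066]
tcp_rot: [0.177, 0.984, 0.0, -0.001]
contact_force: [1.1, -0.1, -3.1]
opening: 0.338
finger_force: 60.3
```

```bash
python3 -m pendant '[{"dx":0,"dy":0,"dz":2,"twist":0},{"dx":0,"dy":0,"dz":5,"twist":0},{"dx":0,"dy":0,"dz":7.5,"twist":0},{"dx":0,"dy":0,"dz":9,"twist":0},{"dx":0,"dy":0,"dz":9.4,"twist":0},{"dx":0,"dy":0,"dz":9.4,"twist":0},{"dx":0,"dy":0,"dz":9.4,"twist":0}]'
python3 - <<'E'
from h import *
a=np.deg2rad(-20.4);ax=np.array([np.cos(a),np.sin(a)]);no=np.array([-ax[1],ax[0]])
D=cam("side");S=cam("scene");O=np.array([624.6,-228.8])
save("rel",np.hstack([cv2.resize(D["img"][225:285,285:385],(400,240),interpolation=cv2.INTER_CUBIC),cv2.resize(S["img"][140:188,255:335],(400,240),interpolation=cv2.INTER_CUBIC)]),1)
for n,c in(("sd",D),("sc",S)):
    hsv=cv2.cvtColor(c["img"],cv2.COLOR_RGB2HSV);m=cv2.inRange(hsv,(0,120,50),(6,255,255))|cv2.inRange(hsv,(172,120,50),(179,255,255))
    for q in cv2.findContours(m,0,1)[0]:
        P=plane(c,q.reshape(-1,2),.028)[:,:2]*1000;b=P.mean(0)
        if np.linalg.norm(b-[560,-203])<60: print(n,cv2.boundingRect(q),b.round(1),"s,t",((P-O)@np.c_[ax,no]).min(0).round(1),((P-O)@np.c_[ax,no]).max(0).round(1))
E
```

```text
time: 7.38
eef_pos: [0.4441, -0.1614, 0.0144]
tcp_rot: [0.177, 0.984, -0.0, 0.001]
contact_force: [0.2, -0.7, -2.2]
opening: 0.343
finger_force: 60.3
sd (325, 251, 4, 10) [ 557.4 -212.7] s,t [-70.8 -23.6] [-66.4   7. ]
sc (303, 163, 1, 7) [ 557.8 -217.9] s,t [-67.8 -30.4] [-64.9   4.1]
```

View pics/rel.png

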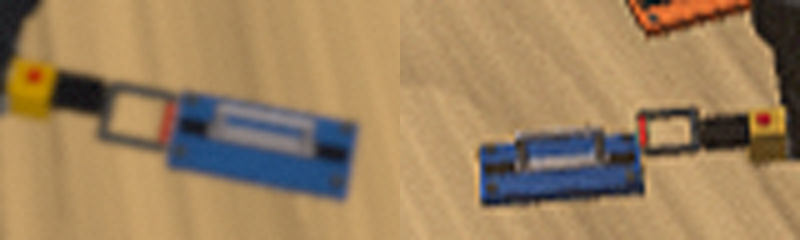

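The gate sits at (327,256) in the side view, level with the slot about 4 mm before the block edge. The heading matches, and the lateral offset looks within 2 mm. The leg should touch after about 30 mm more, so I approach to just short of it.

```bash
python3 -m pendant '[{"dx":-0.4,"dy":-0.1,"dz":0.2,"twist":0},{"dx":-0.8,"dy":-0.1,"dz":0.25,"twist":0},{"dx":-1.2,"dy":-0.1,"dz":0.25,"twist":0},{"dx":-1.6,"dy":-0.1,"dz":0.25,"twist":0},{"dx":-2,"dy":-0.1,"dz":0.25,"twist":0},{"dx":-2.3,"dy":-0.1,"dz":0.25,"twist":0},{"dx":-2.5,"dy":-0.1,"dz":0.25,"twist":0},{"dx":-2.5,"dy":-0.1,"dz":0.25,"twist":0},{"dx":-2.5,"dy":-0.1,"dz":0.25,"twist":0}]'
python3 -m pendant '[{"dx":-0.1,"dy":0,"dz":0,"twist":0},{"dx":-0.2,"dy":0,"dz":0,"twist":0},{"dx":-0.3,"dy":0,"dz":0,"twist":0},{"dx":-0.4,"dy":0,"dz":0,"twist":0},{"dx":-0.5,"dy":0,"dz":0,"twist":0}]'
```

```text
time: 8.6
eef_pos: [0.4661, -0.1705, 0.0108]
tcp_rot: [0.177, 0.984, 0.0, -0.0]
contact_force: [0.4, 0.3, -2.7]
opening: 0.342
finger_force: 60.3
time: 9.22
eef_pos: [0.471, -0.1724, 0.0108]
tcp_rot: [0.177, 0.984, -0.0, -0.0]
contact_force: [-0.3, -0.4, -2.3]
opening: 0.343
finger_force: 60.3
```

```bash
python3 -m pendant '[{"dx":-0.1,"dy":0,"dz":0,"twist":0},{"dx":-0.2,"dy":0,"dz":0,"twist":0},{"dx":-0.3,"dy":0,"dz":0,"twist":0},{"dx":-0.4,"dy":0,"dz":0,"twist":0},{"dx":-0.4,"dy":0,"dz":0,"twist":0}]'
python3 -m pendant '[{"dx":-0.1,"dy":0,"dz":0,"twist":0},{"dx":-0.2,"dy":0,"dz":0,"twist":0},{"dx":-0.3,"dy":0,"dz":0,"twist":0},{"dx":-0.4,"dy":0,"dz":0,"twist":0},{"dx":-0.4,"dy":0,"dz":0,"twist":0}]'
```

```text
time: 9.85
eef_pos: [0.4746, -0.1737, 0.0108]
tcp_rot: [0.177, 0.984, 0.0, -0.0]
contact_force: [-0.9, 0.3, -2.5]
opening: 0.339
finger_force: 60.4
time: 10.48
eef_pos: [0.4783, -0.175, 0.0107]
tcp_rot: [0.177, 0.984, 0.0, -0.0]
contact_force: [-1.7, -0.0, -2.3]
opening: 0.343
finger_force: 60.3
```

```bash
for i in 1 2; do python3 -m pendant '[{"dx":-0.1,"dy":0,"dz":0,"twist":0},{"dx":-0.2,"dy":0,"dz":0,"twist":0},{"dx":-0.3,"dy":0,"dz":0,"twist":0},{"dx":-0.4,"dy":0,"dz":0,"twist":0},{"dx":-0.5,"dy":0,"dz":0,"twist":0}]' | egrep 'eef|contact'; done
```

```text
eef_pos: [0.4827, -0.1766, 0.0105]
contact_force: [-3.4, 2.8, -2.7]
eef_pos: [0.4875, -0.1785, 0.0107]
contact_force: [-3.7, 2.7, -2.4]
```

```bash
for i in 1 2; do python3 -m pendant '[{"dx":-0.1,"dy":0,"dz":0,"twist":0},{"dx":-0.2,"dy":0,"dz":0,"twist":0},{"dx":-0.3,"dy":0,"dz":0,"twist":0},{"dx":-0.4,"dy":0,"dz":0,"twist":0},{"dx":-0.5,"dy":0,"dz":0,"twist":0}]' | egrep 'eef|contact'; done
python3 -m pendant '[{"dx":-0.1,"dy":0,"dz":0,"twist":0},{"dx":-0.2,"dy":0,"dz":0,"twist":0},{"dx":-0.3,"dy":0,"dz":0,"twist":0},{"dx":-0.4,"dy":0,"dz":0,"twist":0}]'
```

```text
eef_pos: [0.4924, -0.1805, 0.0108]
contact_force: [-5.4, 0.8, -1.7]
eef_pos: [0.4977, -0.1827, 0.0111]
contact_force: [-4.0, -1.3, -2.5]
time: 13.48
eef_pos: [0.5021, -0.1836, 0.0114]
tcp_rot: [0.177, 0.984, -0.0, 0.001]
contact_force: [0.2, 0.7, -3.0]
opening: 0.34
finger_force: 60.3
```

The force fell to zero, so the gate should have snapped. I check with a picture after a short hold.

```bash
python3 -m pendant '[{"dx":0,"dy":0,"dz":0,"twist":0},{"dx":0,"dy":0,"dz":0,"twist":0},{"dx":0,"dy":0,"dz":0,"twist":0}]' | grep -v rot
python3 - <<'E'
from h import *
D=cam("side");S=cam("scene")
save("rel2",np.hstack([cv2.resize(D["img"][235:280,310:385],(400,240),interpolation=cv2.INTER_CUBIC),cv2.resize(S["img"][145:188,260:332],(400,240),interpolation=cv2.INTER_CUBIC)]),1)
E
```

```text
time: 13.85
eef_pos: [0.5009, -0.1834, 0.0108]
contact_force: [0.8, 0.9, -1.5]
opening: 0.341
finger_force: 60.3
```

View pics/rel2.png

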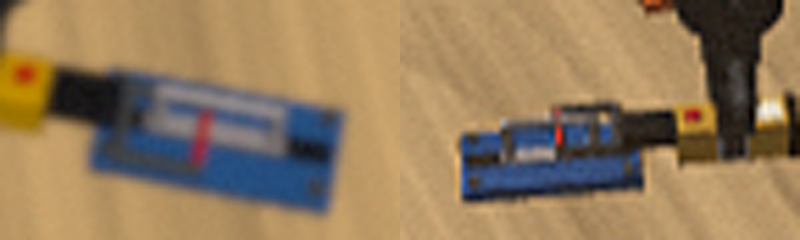

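In both views the red gate, at (203,138) on the left and (560,132) on the right, lies straight across the mouth with the leg inside, so it is shut. Now the check pull.

```bash
python3 -m pendant '[{"dx":0.3,"dy":0,"dz":0,"twist":0},{"dx":0.6,"dy":0,"dz":0,"twist":0},{"dx":0.9,"dy":0,"dz":0,"twist":0},{"dx":1.2,"dy":0,"dz":0,"twist":0},{"dx":1.5,"dy":0,"dz":0,"twist":0},{"dx":1.5,"dy":0,"dz":0,"twist":0}]'| egrep 'eef|contact'
for i in 1 2; do python3 -m pendant '[{"dx":0.1,"dy":0,"dz":0,"twist":0},{"dx":0.2,"dy":0,"dz":0,"twist":0},{"dx":0.2,"dy":0,"dz":0,"twist":0}]'| egrep 'eef|contact'; done
```

```text
eef_pos: [0.4866, -0.1781, 0.0108]
contact_force: [-0.2, -0.5, -2.4]
eef_pos: [0.4849, -0.1775, 0.0108]
contact_force: [-0.1, 0.6, -3.0]
eef_pos: [0.4831, -0.1769, 0.0109]
contact_force: [-1.0, -0.5, -2.4]
```

```bash
for i in 1 2 3; do python3 -m pendant '[{"dx":0.05,"dy":0,"dz":0,"twist":0},{"dx":0.1,"dy":0,"dz":0,"twist":0},{"dx":0.1,"dy":0,"dz":0,"twist":0}]'| egrep 'eef|contact'; done
```

```text
eef_pos: [0.4822, -0.1766, 0.0109]
contact_force: [-0.1, -0.8, -2.3]
eef_pos: [0.4813, -0.1762, 0.0109]
contact_force: [0.9, -1.4, -2.3]
eef_pos: [0.4808, -0.1761, 0.011]
contact_force: [2.5, -1.8, -3.7]
```

```bash
for i in 1 2; do python3 -m pendant '[{"dx":0.05,"dy":0,"dz":0,"twist":0},{"dx":0.05,"dy":0,"dz":0,"twist":0}]'| egrep 'eef|contact'; done
```

```text
eef_pos: [0.4807, -0.1761, 0.0112]
contact_force: [5.0, -1.7, -5.7]
eef_pos: [0.4806, -0.1761, 0.0113]
contact_force: [5.9, -1.2, -5.2]
```

```bash
for i in 1 2; do python3 -m pendant '[{"dx":0.05,"dy":0,"dz":0,"twist":0},{"dx":0.05,"dy":0,"dz":0,"twist":0}]'| egrep 'eef|contact'; done
```

```text
eef_pos: [0.4805, -0.1761, 0.0114]
contact_force: [6.8, -3.2, -5.1]
eef_pos: [0.4804, -0.1761, 0.0115]
contact_force: [8.4, -4.1, -6.4]
```

Axial force is now about 9.3 N, so I hold it a little over half a second.

```bash
python3 -m pendant '[{"dx":0.02,"dy":0,"dz":0,"twist":0},{"dx":0.02,"dy":0,"dz":0,"twist":0},{"dx":0.02,"dy":0,"dz":0,"twist":0},{"dx":0.02,"dy":0,"dz":0,"twist":0},{"dx":0.02,"dy":0,"dz":0,"twist":0}]'
python3 -m pendant '[{"dx":-0.2,"dy":0,"dz":0,"twist":0},{"dx":-0.5,"dy":0,"dz":0,"twist":0},{"dx":-0.8,"dy":0,"dz":0.2,"twist":0},{"dx":-0.8,"dy":0,"dz":0.3,"twist":0},{"dx":-0.8,"dy":0,"dz":0.3,"twist":0}]'
```

```text
time: 18.2
eef_pos: [0.4804, -0.1761, 0.0115]
tcp_rot: [0.177, 0.984, -0.001, 0.003]
contact_force: [8.8, -3.4, -7.1]
opening: 0.342
finger_force: 59.7
time: 18.82
eef_pos: [0.4853, -0.1776, 0.008]
tcp_rot: [0.177, 0.984, 0.0, -0.001]
contact_force: [-1.6, 1.4, 2.0]
opening: 0.343
finger_force: 61.0
```

```bash
python3 -m pendant '[{"dx":0,"dy":0,"dz":0,"twist":0},{"dx":0,"dy":0,"dz":0,"twist":0},{"dx":0,"dy":0,"dz":0,"twist":0},{"dx":0,"dy":0,"dz":0,"twist":0},{"dx":0,"dy":0,"dz":0,"twist":0},{"dx":0,"dy":0,"dz":0,"twist":0}]' 80
python3 -m pendant '[{"dx":0,"dy":0,"dz":-2,"twist":0},{"dx":0,"dy":0,"dz":-5,"twist":0},{"dx":0,"dy":0,"dz":-10,"twist":0},{"dx":0,"dy":0,"dz":-15,"twist":0},{"dx":3,"dy":0,"dz":-18,"twist":0},{"dx":3,"dy":0,"dz":-18,"twist":0},{"dx":3,"dy":0,"dz":-18,"twist":0}]'
python3 - <<'E'
from h import *
D=cam("side");S=cam("scene")
save("rel3",np.hstack([cv2.resize(D["img"][230:285,285:385],(400,220),interpolation=cv2.INTER_CUBIC),cv2.resize(S["img"][140:188,260:347],(400,220),interpolation=cv2.INTER_CUBIC)]),1)
E
```

```text
time: 19.58
eef_pos: [0.4858, -0.1779, 0.0078]
tcp_rot: [0.177, 0.984, -0.0, 0.0]
contact_force: [-0.5, 0.4, 0.2]
opening: 0.805
finger_force: 0.0
time: 20.45
eef_pos: [0.4574, -0.1672, 0.1869]
tcp_rot: [0.177, 0.984, 0.0, -0.0]
contact_force: [-0.2, 0.4, -1.2]
opening: 0.801
finger_force: 0.0
```

View pics/rel3.png

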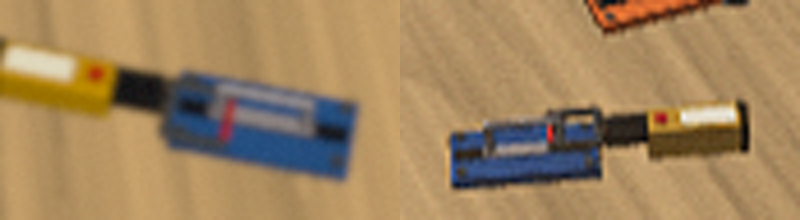

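The lamp lies flat and free, with the shut gate at (227,118) left and (551,130) right beyond the near leg.

```bash
python3 -c "
from plant import ctrl
print(ctrl.sign_off())"
```

```text
the job is handed in; nothing more can be done
None
```

The job is handed in: the middle-sized lamp is clipped on the blue anchor's robot-side leg, gate shut, and it held a check pull of about 9.5 N for 0.6 s before I let it go flat; the anchor's two ends looked alike, so I took the robot-side leg as the near one, and sign-off gave no verdict.

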